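Rake glass chunks level in the casting tray

TASK

Take the rake from its rest and spread the glass chunks bunched at one end of the casting tray into an even single layer along the whole bed, so that each third of its length has at least one chunk in its left half and one in its right half, none on top of another. Draw the rake from the bunched end with its teeth resting lightly on the white bed plate all along the stroke, never pressing or jamming hard, and do not touch the chunks with the gripper; then lay the rake back on its rest and leave everything else alone.

Things in the scene. Friction and masses are not known exactly. Their poses are not given: they have to be found in the camera images.
- tray: black steel casting tray fixed to the table, inside 260 mm long (its x) by 104 mm wide (its y), walls 8 mm thick, rim 46 mm above the table. Origin: centre of its underside, on the table. Thirds of its length divide at x = -43 and +43 mm, its halves at y = 0; the chunks start bunched towards the -x end, roughly in rows of 3, 3 and 2 across (x about -34, -72, -110 mm), 10 mm between rows.
- tray_mouth (a point): centre of the tray's mouth, level with the rim; axes as the tray's. Below it is the tray's white bed plate, flat and rigid but shimmed differently each time: in the middle its top lies 18 to 25 mm above the table, and along the tray's length it may slope up to 0.025 rad either way (level across). Neither is measured: feel for them. It does not move while you work.
- rake: small rake, 0.13 to 0.21 kg: five steel teeth in a row along its y (20 mm apart, outermost at y = +-40 mm, 6 mm thick, round tips, 36 mm long below the bar), wooden bar 28 (x) by 124 (y) mm from z = 36 to 50 mm, on it an upright red grip 18 mm thick (x) by 40 mm wide (y) from z = 50 to 101 mm. Origin: tip of the middle tooth, z up. Rakes along its x, either way.
- rest: plywood rake rest fixed to the table, left or right: base 70 (x) by 134 (y) mm, two cheeks with tops 44 mm above the table, inner faces at y = +-52 mm, outer at +-66 mm. The rake's bar lies across both cheeks, teeth hanging between, its y along the rest's y, its origin 8 mm above the rest's. Origin: centre of the underside, on the table.
- caddy: dark wood jar caddy with two white jars, 85 by 120 mm, 67 mm high, fixed to the table; leave alone. Origin: centre of its underside.
- chunk0: blue glass chunk, many-sided, about 28 mm across, 10 to 22 mm thick, 18 g, lies flat on the bed. Origin: on its upright middle line, 3 to 15 mm above its underside, differing from chunk to chunk.
- chunk1: teal glass chunk, many-sided, about 28 mm across, 10 to 22 mm thick, 18 g, lies flat on the bed. Origin: on its upright middle line, 3 to 15 mm above its underside, differing from chunk to chunk.
- chunk2: orange glass chunk, many-sided, about 28 mm across, 10 to 22 mm thick, 18 g, lies flat on the bed. Origin: on its upright middle line, 3 to 15 mm above its underside, differing from chunk to chunk.
- chunk3: dark red glass chunk, many-sided, about 28 mm across, 10 to 22 mm thick, 18 g, lies flat on the bed. Origin: on its upright middle line, 3 to 15 mm above its underside, differing from chunk to chunk.
- chunk4: light blue glass chunk, many-sided, about 28 mm across, 10 to 22 mm thick, 18 g, lies flat on the bed. Origin: on its upright middle line, 3 to 15 mm above its underside, differing from chunk to chunk.
- chunk5: green glass chunk, many-sided, about 28 mm across, 10 to 22 mm thick, 18 g, lies flat on the bed. Origin: on its upright middle line, 3 to 15 mm above its underside, differing from chunk to chunk.
- chunk6: purple glass chunk, many-sided, about 28 mm across, 10 to 22 mm thick, 18 g, lies flat on the bed. Origin: on its upright middle line, 3 to 15 mm above its underside, differing from chunk to chunk.
- chunk7: yellow glass chunk, many-sided, about 28 mm across, 10 to 22 mm thick, 18 g, lies flat on the bed. Origin: on its upright middle line, 3 to 15 mm above its underside, differing from chunk to chunk.
- whitebottle: white plastic bottle with red cap, 90 mm high, 48 mm across, loose; leave alone. Origin: its underside's centre.
- jar: blue jar, 65 mm high, 50 mm across, loose; leave alone. Origin: its underside's centre.
- tin: open yellow tin, 60 by 110 by 40 mm, loose; leave alone. Origin: its underside's centre.
- foil: copper foil roll, 80 mm across, 12 mm high, loose; leave alone. Origin: its underside's centre.
- brush: flat brush 200 mm long, lying flat, loose; leave alone.

How it is judged:
By the outcome, as a careful person would: the job done as asked, in the order asked, and still so for the second after the job is handed in, with the robot touching nothing.
It also fails if it takes over 64 s, if anything falls off the work surface, if the arm or the gripper's body presses on something with over 40 N, if the wrist force passes 120 N, or if a joint passes its speed limit or range.

ROBOT

A 6-joint arm with a two-finger parallel gripper is mounted at the origin on the work surface. World frame = base frame: x ahead of the robot, y to its left, z up, the work surface at z = 0. Lengths are in m, angles in rad, forces in N, time in s.
With the tool pointing down it reaches from about 0.35 to 0.975 m from the base axis. Payload 4.9 kg.
Tool frame: the origin (TCP) lies on the centre line of the jaws, within the pads' length; the fingertips stand 8 mm ahead of it and the grasp point (between the pads) lies 11 mm behind it (robot.tip_extent is the distance from the TCP to the fingertips, in m); z points along the fingers, y is the line along which they close (so a half turn about z gives the same grasp; the last joint's range is limited). The gripper opens to 85 mm and grips with 20 to 120 N. Pads are 22 mm wide; open, the fingers measure 114 mm over their backs; the gripper's body (76 mm by 85 mm) begins 54 mm behind the grasp point. The pads swing forward as they close: fully open they stand 13 mm farther back than shut.
Start: joints at [1.179, 0.053, 1.613, -0, 1.476, -0.119], TCP at [0.168, 0.602, 0.206] pointing down, gripper open.
Joint ranges: [-3.01, 3.01], [-1.01, 2.22], [0.06, 2.58], [-1.02, 4.17], [0.09, 2.62], [-3.14, 3.14]. Speed limits (rad/s): [2.57, 2.57, 3.14, 3.14, 3.14, 3.14].

INTERFACE

Orientations are given as a 3x3 rotation matrix whose columns are the frame's x, y, z axes.
In Python, from rig import robot gives the robot as it stands.
- The arm moves only by the shell command python3 -m creep 'ROWS' [OPENING]. ROWS is JSON, a list of rows, each a list of 2 entries, a list of its own where there are three numbers: the shift along the tool's x, y, z in mm, then the turn about the tool's z in rad. A call has 1 to 5 rows; each row shifts and turns the commanded pose from where the row before left it, along the tool's axes as they then stand; what a row does not reach is not made up. A row lasts 1/8 s, in which the tool goes at most 62.5 mm and 10.7 degrees, less where a joint would pass 70% of its speed; a pose out of reach is approached as far as the arm can. A call is refused whole if a number of a shift passes 62.5 or a number of a turn 0.188, either way. A call with a gripper value outside its range is refused whole. OPENING is the closure, from -1 (fully open) to 1 (shut), so that 0 is half open, set as the call begins (- or left out, the last holds). The fingers move at their own pace and stop on an object; the grip force is fixed at half the most. Time passes only in rows, so rows that do not move let the fingers close. It gives the time, the measured TCP pose, the force, the opening and the grip force at its end, in the units of the state.
- robot.state(): the state, without advancing time (a new reading comes with each control period).
- robot.capture(name): name is "scene" or "side" or "wrist"; returns a dict with "image" (384x512x3 uint8, red, green, blue), "z_map" (384x512 float32, m along the optical axis (not along the pixel's ray), 0 where there is no reading), "K" (3x3 intrinsics, pixels), "rvec" (rotation vector, rad) and "tvec" (3), from world to camera coordinates, as OpenCV has them; the wrist camera has in their place "mount" (4x4, takes a point from camera to tool coordinates, whose origin is the TCP and whose axes are the flange's). Camera axes: x right, y down, z forward; pixel columns grow to the right and rows downward; lengths in m; the calibration is good to about 2 mm. A picture is of the moment at which its call begins: read the wrist's pose just before it.
- robot.finish_job(): hands the job in; it is judged then, once.
The state is a dict: "clock": time; "qpos": joint angles; "qd": joint speeds; "effort": joint torques, N m; "eef_pos": TCP position; "tcp_rot": TCP orientation; "force": force on the tool from outside, world axes, zero at the start; "moment": the same for the moment, N m; "finger_gap": finger opening in m; "grasp_force": force on a finger pad.
Only numpy, scipy, OpenCV 4.12 (cv2) and the standard library are available. Lean on these libraries where they do the work, as an engineer would, in place of code of your own. Each camera call takes 0.05 s, during which the arm holds its last target. There are 200 camera calls.

## Working session

There is one attempt and no reset: what is moved stays moved. The work goes in short steps, Python scripts to look and compute and a shell command to move; the robot and the scene stay as the last step left them, time stands still between calls to the robot, and variables do not carry over. Pictures are saved under pics/ and viewed, at most 10 in all, crops included, and the job is handed in when it is done.

```bash
mkdir -p pics; ls; cat > h.py <<'E'
import numpy as np, cv2
from rig import robot
def cap(n):
    s=robot.state(); c=robot.capture(n)
    if n=="wrist":
        M=np.array(c["mount"]); R=np.array(s["tcp_rot"]); 
        c["R"]=R@M[:3,:3]; c["o"]=R@M[:3,3]+np.array(s["eef_pos"])
    else:
        Rc=cv2.Rodrigues(np.array(c["rvec"],float))[0]; c["R"]=Rc.T; c["o"]=-Rc.T@np.array(c["tvec"],float).ravel()
    return c
def cloud(c):
    z=c["z_map"]; v,u=np.mgrid[:z.shape[0],:z.shape[1]]; K=c["K"]
    p=np.stack([(u-K[0,2])/K[0,0]*z,(v-K[1,2])/K[1,1]*z,z],-1)
    w=p@c["R"].T+c["o"]; w[z==0]=np.nan; return w
def save(n,c): cv2.imwrite("pics/"+n+".png",cv2.cvtColor(c["image"],cv2.COLOR_RGB2BGR))
E
python3 - <<'E'
from h import *
s=robot.state();print(s)
import pickle
a=[]
for n in ["scene","side","wrist"]:
    c=cap(n);a.append(c);print(n,c["o"],c["R"][:,2])
pickle.dump(a,open("c0.pkl","wb"))
im=np.hstack([a[0]["image"],a[1]["image"]]); 
save("a",a[0]);save("b",a[1])
E
```

```text
pics
{'clock': 0.0, 'qpos': array([ 1.17897735e+00,  5.34054319e-02,  1.61432156e+00, -4.65223233e-06,
        1.47603366e+00, -1.18974179e-01]), 'qd': array([-0.00101427, -0.00130889, -0.0002453 ,  0.00127259,  0.00051258,
        0.00040436]), 'effort': array([ 2.65446060e-04, -3.93687379e+01, -3.70172846e+01, -6.22465927e-05,
        7.20426717e-03,  4.79014631e-06]), 'eef_pos': array([0.16813622, 0.60123252, 0.20431653]), 'tcp_rot': array([[-9.63008216e-01,  2.69470774e-01, -8.23612528e-04],
       [ 2.69471914e-01,  9.63006161e-01, -2.00546485e-03],
       [ 2.52729773e-04, -2.15321957e-03, -9.99997650e-01]]), 'force': array([ 0.41457076,  0.5380868 , -0.91308561]), 'moment': array([ 0.00690998,  0.00304168, -0.0472189 ]), 'grasp_force': 0.0, 'finger_gap': 0.0851655549172159}
scene [1.02983157 0.48192763 0.6242033 ] [-0.50116931 -0.56922844 -0.6517732 ]
side [0.30315475 0.48401406 0.63022684] [ 0.32181338 -0.60961177 -0.72443747]
wrist [0.09397401 0.62227498 0.37155922] [ 0.28878808 -0.0821815  -0.95385934]
```

View pics/a.png

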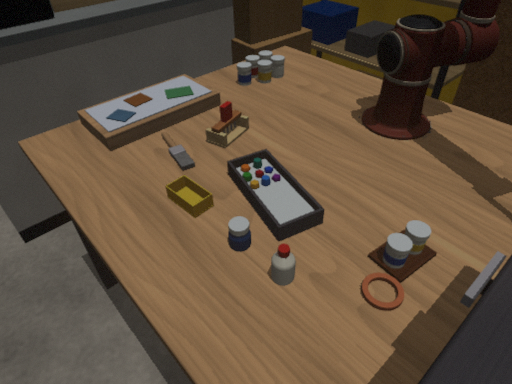

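View pics/b.png

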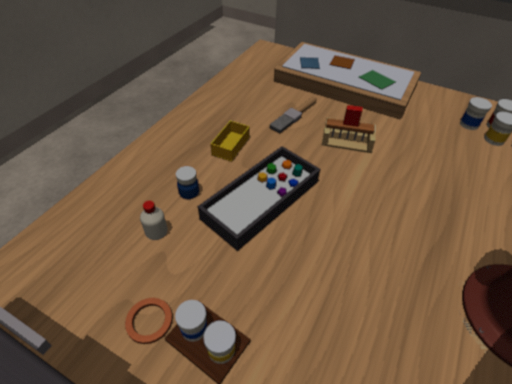

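The scene image shows the tray with its corners near (228,160), (262,152), (318,208) and (280,230), and the chunks at its upper-left end, near (258,172). The rake is on its rest at about (228,125), with the red grip at (226,112). In the side image the tray is near (262,195), the rake near (350,125) and the grip at (352,115).

```bash
cat > m.py <<'E'
from h import *
import pickle
a=pickle.load(open("c0.pkl","rb"))
def rect(p): 
    r=cv2.minAreaRect((p*1000).astype(np.float32)); return np.round(cv2.boxPoints(r)).tolist(),np.round(r[0],1),np.round(r[1],1),r[2]
for c,tr,rk in [(a[0],(215,140,330,240),(195,90,260,150)),(a[1],(190,140,330,250),(310,90,390,160))]:
    w=cloud(c); h=cv2.cvtColor(c["image"],cv2.COLOR_RGB2HSV); 
    def sub(r): return w[r[1]:r[3],r[0]:r[2]].reshape(-1,3),h[r[1]:r[3],r[0]:r[2]].reshape(-1,3),c["image"][r[1]:r[3],r[0]:r[2]].reshape(-1,3)
    p,q,i=sub(tr); m=(q[:,2]<75)&(abs(p[:,2]-.046)<.006); print("tray",m.sum(),np.nanmedian(p[m,2]),rect(p[m][:,:2]))
    m=(q[:,1]<60)&(i.min(1)>120)&(p[:,2]<.04); print("bed z",np.nanmedian(p[m,2]),rect(p[m][:,:2]))
    P=p[m]; A=np.c_[P,np.ones(len(P))]; print(np.linalg.lstsq(np.c_[P[:,:2],np.ones(len(P))],P[:,2],rcond=None)[0])
    p,q,i=sub(rk)
    m=(i[:,0]>100)&(i[:,1]<40)&(p[:,2]>.05);print("grip",m.sum(),np.nanmin(p[m],0),np.nanmax(p[m],0)); t=m&(p[:,2]>.104);print(t.sum(),p[t].mean(0) if t.any() else 0, rect(p[t][:,:2]) if t.any() else 0)
    m=(abs(p[:,2]-.056)<.006);print("bar",m.sum(),rect(p[m][:,:2]),np.percentile(p[m,2],[10,50,90]))
    m=(abs(p[:,2]-.008)>.004)&(p[:,2]<.05)&(p[:,2]>.012);print("rest",m.sum(),rect(p[m][:,:2]))
E
python3 m.py
```

```text
tray 823 0.043947863592638914 ([[456.0, -133.0], [668.0, -188.0], [739.0, 80.0], [527.0, 136.0]], array([597.6, -26.1]), array([277.6, 219.1]), 75.29893493652344)
bed z 0.021964533931484342 ([[467.0, -125.0], [556.0, -149.0], [617.0, 85.0], [528.0, 109.0]], array([541.9, -19.9]), array([241.9,  92.3]), 75.27477264404297)
[0.00752634 0.02097344 0.01734022]
grip 26 [ 0.43233361 -0.32229791  0.10510341] [ 0.46691992 -0.30455399  0.10923202]
26 [ 0.45010801 -0.31348631  0.10713634] ([[431.0, -312.0], [434.0, -325.0], [468.0, -316.0], [464.0, -303.0]], array([ 449.4, -314.1]), array([34.9, 13.8]), 15.5222749710083)
bar 276 ([[309.0, -518.0], [411.0, -559.0], [519.0, -292.0], [418.0, -251.0]], array([ 414.2, -405.3]), array([288. , 109.3]), 67.9465103149414) [0.05142022 0.05517306 0.05764399]
rest 754 ([[338.0, -516.0], [485.0, -541.0], [530.0, -269.0], [383.0, -245.0]], array([ 433.8, -392.8]), array([275.3, 149. ]), 80.5614013671875)
tray 1080 0.04546194599102665 ([[454.0, -130.0], [631.0, -176.0], [701.0, 91.0], [524.0, 137.0]], array([577.7, -19.3]), array([275.8, 183. ]), 75.33504486083984)
bed z 0.023784139170868857 ([[478.0, -126.0], [568.0, -149.0], [628.0, 91.0], [538.0, 114.0]], array([553.2, -17.6]), array([247.2,  93.1]), 75.99040985107422)
[0.00450941 0.02153984 0.02072957]
grip 60 [ 0.43051846 -0.32591697  0.10563432] [ 0.4647146  -0.30218136  0.11217719]
60 [ 0.44803079 -0.31399275  0.10888113] ([[430.0, -312.0], [435.0, -330.0], [469.0, -320.0], [463.0, -301.0]], array([ 449.3, -315.8]), array([35.2, 19.3]), 16.885774612426758)
bar 519 ([[384.0, -288.0], [393.0, -537.0], [518.0, -533.0], [509.0, -284.0]], array([ 451.4, -410.7]), array([125.1, 249.1]), 2.039219856262207) [0.05079823 0.05584256 0.0592154 ]
rest 1143 ([[355.0, -280.0], [382.0, -518.0], [619.0, -491.0], [592.0, -253.0]], array([ 487. , -385.6]), array([239.3, 239.7]), 6.494811058044434)
```

```bash
python3 -m creep '[[[-44,-41,-8],0],[[-44,-41,-8],0],[[-44,-41,-8],0],[[-44,-41,-8],0],[[-44,-41,-8],0]]' -1; python3 -m creep '[[[-44,-41,-8],0],[[-44,-41,-8],0],[[-44,-41,-8],0],[[-44,-41,-8],0],[[-44,-41,-8],0]]' && python3 -m creep '[[[-44,-41,-8],0],[[-44,-41,-8],0],[[0,0,0],0],[[0,0,0],0]]'
python3 - <<'E'
from h import *
import pickle
c=cap("wrist"); save("w1",c); pickle.dump(c,open("w1.pkl","wb"))
E
```

```text
clock: 0.78
eef_pos: [0.3255, 0.3434, 0.2456]
tcp_rot: [[-0.963, 0.269, 0.0], [0.269, 0.963, -0.0], [-0.0, -0.0, -1.0]]
force: [0.6, 0.0, 0.4]
finger_gap: 0.0855
grasp_force: 0.0
clock: 1.4
eef_pos: [0.4822, 0.0866, 0.2857]
tcp_rot: [[-0.963, 0.27, 0.0], [0.27, 0.963, 0.0], [-0.0, 0.0, -1.0]]
force: [0.9, 0.9, -0.4]
finger_gap: 0.0856
grasp_force: 0.0
clock: 1.9
eef_pos: [0.544, -0.0141, 0.301]
tcp_rot: [[-0.963, 0.27, -0.001], [0.27, 0.963, 0.001], [0.001, 0.0, -1.0]]
force: [-0.1, 1.0, -0.4]
finger_gap: 0.0852
grasp_force: 0.0
```

View pics/w1.png

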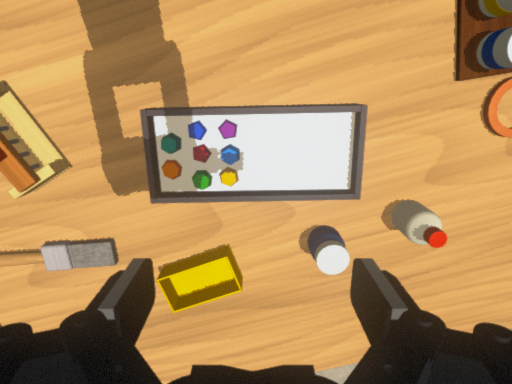

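The wrist view shows the whole tray, with corners near (142,110), (365,104), (360,198) and (150,203). The chunks sit in rows at columns 229, 200 and 172, on the rest side, and the rest is at the left edge near (30,140).

```bash
cat > t.py <<'E'
from h import *
import pickle
c=pickle.load(open("w1.pkl","rb")); w=cloud(c); im=c["image"]; h=cv2.cvtColor(im,cv2.COLOR_RGB2HSV)
def ray(u,v,z):
    d=c["R"]@np.linalg.inv(c["K"])@np.array([u,v,1.]); return c["o"]+d*(z-c["o"][2])/d[2]
roi=np.zeros(h.shape[:2],bool); roi[90:215,135:375]=1
m=roi&(abs(w[...,2]-.046)<.005)
print("rim z",np.median(w[m][:,2]),m.sum())
r=cv2.minAreaRect((w[m][:,:2]*1000).astype(np.float32)); print(r)
white=roi&(im.min(2)>150)&(h[...,1]<50); P=w[white]; ang=np.deg2rad(r[2]); 
C=np.array(r[0])/1000; 
a=ang if r[1][0]>r[1][1] else ang+np.pi/2
ax=np.array([np.cos(a),np.sin(a)]); ax*=np.sign(ax[1]); ay=np.array([-ax[1],ax[0]])
print("ax",ax,np.degrees(np.arctan2(ax[1],ax[0])))
X=(P[:,:2]-C)@ax; Y=(P[:,:2]-C)@ay
print("bed ext",np.percentile(X,[.5,99.5]),np.percentile(Y,[.5,99.5]))
k=(abs(X)<.12)&(abs(Y)<.04); print("bed fit slope,mid",np.polyfit(X[k],P[k,2],1))
np.savez("tray.npz",C=C,ax=ax,ay=ay)
col=roi&(h[...,1]>110)&(h[...,2]>50); 
col&=(abs((w[...,:2]-C)@ax)<.128)&(abs((w[...,:2]-C)@ay)<.05)
n,l,st,ce=cv2.connectedComponentsWithStats(cv2.erode(col.astype(np.uint8),np.ones((2,2))))
for i in range(1,n):
    if st[i,4]>40:
        q=w[l==i]; p=np.median(q,0); print(st[i,4],np.round(1000*(p[:2]-C)@ax),np.round(1000*(p[:2]-C)@ay),"top",round(1000*np.median(q[:,2])),im[l==i].mean(0).astype(int))
E
python3 t.py
```

```text
rim z 0.044409864498481166 4139
((546.9521484375, -12.647384643554688), (276.4324035644531, 120.4539566040039), 75.49788665771484)
ax [0.25041571 0.9681384 ] 75.49788665771484
bed ext [nan nan] [nan nan]
bed fit slope,mid [0.02244864 0.02118841]
150 -72.0 32.0 top 29 [ 66  90 182]
138 -33.0 32.0 top 31 [169  79 170]
104 -108.0 15.0 top 41 [50 96 79]
144 -69.0 2.0 top 31 [128  58  56]
159 -31.0 1.0 top 40 [ 72 112 164]
250 -109.0 -18.0 top 29 [146  82  28]
200 -34.0 -29.0 top 34 [213 177  25]
169 -70.0 -34.0 top 35 [ 67 134  48]
```

```bash
python3 -m creep '[[[2,-52,8],0],[[2,-52,8],0],[[2,-52,8],0],[[2,-52,8],0],[[2,-52,8],0]]' >/dev/null; python3 -m creep '[[[2,-52,8],0],[[0,0,0],-0.18],[[0,0,0],-0.18],[[0,0,0],-0.18],[[0,0,0],0]]'
cat > r.py <<'E'
from h import *
import sys
c=cap("wrist"); save(sys.argv[1],c); w=cloud(c); im=c["image"].astype(int)
red=(im[...,0]>90)&(im[...,1]<45)&(im[...,2]<45)&(w[...,2]>.055)
t=red&(w[...,2]>.100)
def R(m):
    l=cv2.connectedComponentsWithStats(m.astype(np.uint8)); i=1+l[2][1:,4].argmax(); p=w[l[1]==i]
    r=cv2.minAreaRect((p[:,:2]*1000).astype(np.float32)); return len(p),np.round(1000*np.median(p[:,2]),1),np.round(r[0],1),np.round(r[1],1),round(r[2],1)
print("grip top",R(t)); 
near=np.hypot(w[...,0]-.45,w[...,1]+.315)<.09
b=near&(abs(w[...,2]-.058)<.004)&~red; print("bar top",R(b))
b=near&(abs(w[...,2]-.01)<.1)&(w[...,2]>.006); print("all",R(b))
s=robot.state(); y=s["tcp_rot"][:,1]; print(s["eef_pos"],"tool y ang",np.degrees(np.arctan2(y[1],y[0])),s["force"])
E
python3 r.py w2
```

```text
clock: 3.2
eef_pos: [0.449, -0.31, 0.2536]
tcp_rot: [[-0.965, -0.264, 0.0], [-0.264, 0.965, 0.0], [-0.0, 0.0, -1.0]]
force: [-0.8, -0.2, 0.3]
finger_gap: 0.0853
grasp_force: 0.0Traceback (most recent call last):
  File "r.py", line 9, in <module>
    print("grip top",R(t));
                     ~^^^
  File "r.py", line 7, in R
    l=cv2.connectedComponentsWithStats(m.astype(np.uint8)); i=1+l[2][1:,4].argmax(); p=w[l[1]==i]
                                                                ~~~~~~~~~~~~~~~~~^^
ValueError: attempt to get argmax of an empty sequence
```

View pics/w2.png

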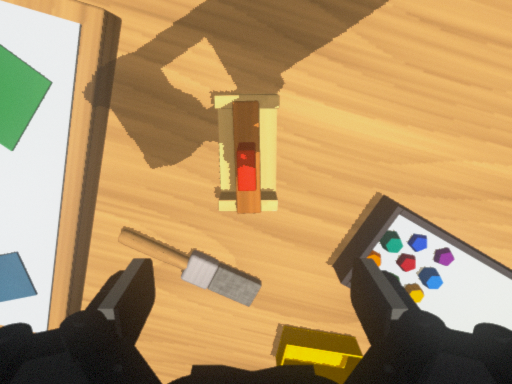

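The rake lies upright in the image at about (248,165), with its bar nearly aligned with the tool. I need a looser red threshold.

```bash
sed -i 's/^red=.*/red=(im[...,0]>90)\&(im[...,1]<60)\&(im[...,2]<70)\&(im[...,0]>2.5*im[...,1])\&(w[...,2]>.055)\&(np.hypot(w[...,0]-.45,w[...,1]+.315)<.09); print(red.sum(),np.percentile(w[red][:,2],[5,50,95]))/; s/t=red&(w\[...,2\]>.100)/t=red\&(w[...,2]>np.percentile(w[red][:,2],95)-.006)/' r.py; python3 r.py w3
```

```text
208 [0.10626638 0.10756141 0.10872677]
grip top (205, np.float64(107.6), array([ 435.9, -319.9]), array([16.3, 15.7]), 19.1)
bar top (1953, np.float64(56.5), array([ 446.4, -316.3]), array([124. ,  27.9]), 16.8)
all (6209, np.float64(43.2), array([ 443.7, -317.2]), array([132.5,  70.2]), 15.8)
[ 0.44890868 -0.31036793  0.25361901] tool y ang 105.24201724996055 [ 0.7698456  -0.72111382 -0.49349812]
```

```bash
python3 -m creep '[[[2,-5,50],-0.02],[[0,0,50],0],[[0,0,50],0],[[0,0,29],0],[[0,0,0],0]]'; python3 -m creep '[[[0,0,0],0],[[0,0,0],0],[[0,0,0],0],[[0,0,0],0]]' 1
python3 -c "
from h import *
c=cap('side');save('s1',c)
im=c['image'][60:180,290:410];cv2.imwrite('pics/s1.png',cv2.resize(im[...,::-1],None,fx=5,fy=5))"
```

```text
clock: 3.92
eef_pos: [0.4464, -0.3147, 0.0716]
tcp_rot: [[-0.959, -0.282, -0.005], [-0.282, 0.959, 0.004], [0.003, 0.005, -1.0]]
force: [-0.0, -0.4, -0.6]
finger_gap: 0.0853
grasp_force: 0.0
clock: 4.42
eef_pos: [0.4486, -0.3172, 0.0759]
tcp_rot: [[-0.959, -0.283, 0.001], [-0.283, 0.959, -0.001], [-0.001, -0.001, -1.0]]
force: [0.9, 0.5, 2.0]
finger_gap: 0.016
grasp_force: 59.8
```

View pics/s1.png

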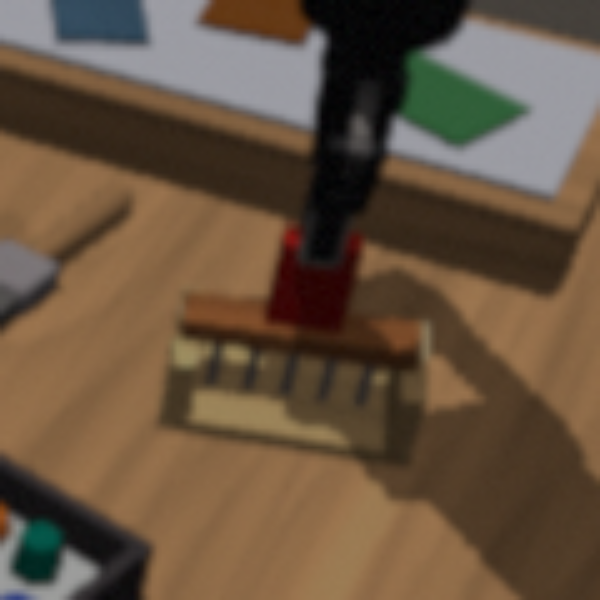

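The rake is gripped squarely near the middle of its grip and is still on the rest, with the bar near (305,325) in the crop. Next I lift it and carry it over the tray.

```bash
python3 -c "
from rig import robot
print(robot.state()['eef_pos'],robot.state()['force'],robot.state()['moment'])"
python3 -m creep '[[[0,0,-10],0],[[0,0,-20],0],[[0,0,-20],0],[[0,0,-20],0],[[0,0,0],0]]'; python3 -m creep '[[[-25,36,0],0],[[-26,37,0],0],[[-26,37,0],0],[[-26,37,0],0],[[-26,37,0],0]]'; python3 -m creep '[[[-25,36,0],0],[[0,0,0],0.18],[[0,0,0],0.18],[[0,0,0],0.18],[[0,0,0],0]]'
python3 -m creep '[[[0,0,0],0],[[0,0,0],0]]'
cat > chk.py <<'E'
from h import *
import pickle,sys
T=np.load("tray.npz"); out=[]
for n in ["scene","side"]:
    c=cap(n); out.append(c); save(sys.argv[1]+n,c)
    w=cloud(c); x=(w[...,:2]-T["C"])@T["ax"]*1000; y=(w[...,:2]-T["C"])@T["ay"]*1000; z=w[...,2]*1000
    dark=c["image"].max(2)<75
    m=dark&(abs(z-46)<3.5)&(abs(x)<150)&(abs(y)<72)&(x>0)
    print(n,"rim x,y pct",np.percentile(x[m],[1,99]),np.percentile(y[m],[1,99]))
    pickle.dump(out,open("chk.pkl","wb"))
s=robot.state(); d=s["eef_pos"][:2]-T["C"]; Y=s["tcp_rot"][:,1]
print("tool in tray mm",1000*d@T["ax"],1000*d@T["ay"],s["eef_pos"][2],"yaw err deg",np.degrees(np.arctan2(Y[1],Y[0])-np.arctan2(T["ax"][1],T["ax"][0])),s["force"],s["moment"])
E
python3 chk.py k1; python3 -c "
import cv2,numpy as np
a=cv2.imread('pics/k1scene.png')[70:240,190:340];b=cv2.imread('pics/k1side.png')[100:250,190:340]
cv2.imwrite('pics/k1.png',np.hstack([cv2.resize(a[:150],(400,400),interpolation=2),cv2.resize(b,(400,400),interpolation=2)]))"
```

```text
[ 0.44861124 -0.31716479  0.0758491 ] [-1.05539822  1.38001845  5.54990672] [0.19012051 0.09158872 0.01543374]
clock: 5.1
eef_pos: [0.4495, -0.318, 0.1479]
tcp_rot: [[-0.959, -0.283, 0.004], [-0.283, 0.959, -0.004], [-0.003, -0.005, -1.0]]
force: [-0.2, 0.2, -1.3]
finger_gap: 0.0162
grasp_force: 59.4
clock: 5.72
eef_pos: [0.5195, -0.1022, 0.1439]
tcp_rot: [[-0.959, -0.283, -0.001], [-0.283, 0.959, 0.0], [0.001, 0.001, -1.0]]
force: [0.3, -0.8, -2.1]
finger_gap: 0.0161
grasp_force: 59.5
clock: 6.35
eef_pos: [0.533, -0.062, 0.1438]
tcp_rot: [[-0.969, 0.248, -0.001], [0.248, 0.969, 0.0], [0.001, -0.0, -1.0]]
force: [0.6, -0.1, -1.7]
finger_gap: 0.0159
grasp_force: 59.5
clock: 6.6
eef_pos: [0.5333, -0.0622, 0.1445]
tcp_rot: [[-0.969, 0.249, -0.0], [0.249, 0.969, 0.0], [0.0, 0.0, -1.0]]
force: [-0.1, -0.6, -1.0]
finger_gap: 0.0157
grasp_force: 59.5
scene rim x,y pct [  2.42927902 137.63024563] [-63.09457397  55.69744584]
side rim x,y pct [  2.23625783 138.73476146] [-58.05463175  59.25463441]
tool in tray mm -51.38179109659893 0.6955854074545093 0.14456204096520492 yaw err deg 0.05895935966860097 [-0.82053055 -0.26696391 -1.56181614] [0.02287428 0.02638111 0.03124748]
```

View pics/k1.png

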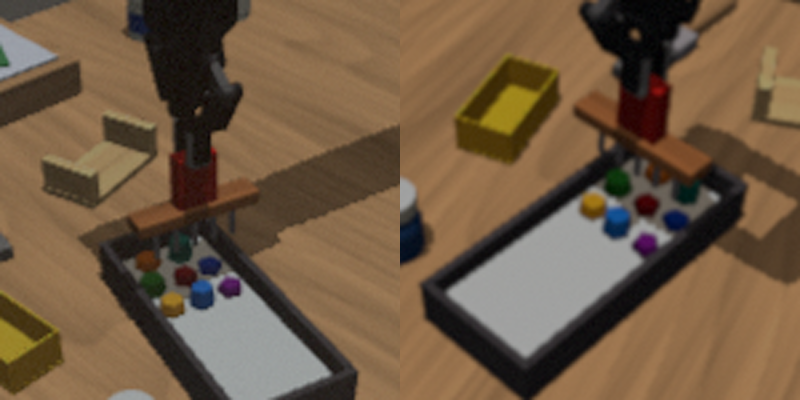

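The view shows the rake level over the chunks at the bunched end, its bar square across the tray and its teeth hanging free. Next I compare the bar's x with the gaps between rows.

```bash
cat >> t.py <<'E'
print("--- ext")
for i in range(1,n):
    if st[i,4]>40:
        q=w[l==i]; x=1000*(q[:,:2]-C)@ax; y=1000*(q[:,:2]-C)@ay; print(np.round([x.min(),x.max(),y.min(),y.max()]))
s=pickle.load(open("chk.pkl","rb"))
for c in s:
    w=cloud(c); x=(w[...,:2]-C)@ax*1000; y=(w[...,:2]-C)@ay*1000; z=w[...,2]*1000; I=c["image"].astype(int)
    near=(abs(x+52)<35)&(abs(y)<75)
    m=near&(abs(z-126.5)<4.5)&(I[...,0]-I[...,2]>25)&(I[...,1]>45)
    r=cv2.minAreaRect(np.stack([x[m],y[m]],1).astype(np.float32)); print("bar",m.sum(),r,np.median(z[m]))
E
python3 t.py|sed -n '/ext$/,$p'
```

```text
--- ext
[-80. -63.  22.  41.]
[-41. -25.  24.  41.]
[-115. -100.    8.   22.]
[-77. -60.  -8.  11.]
[-40. -23.  -9.   9.]
[-121.  -98.  -32.   -7.]
[-44. -23. -41. -19.]
[-80. -60. -44. -25.]
bar 254 ((-49.576229095458984, 0.8840904235839844), (124.00607299804688, 30.67903709411621), 89.5719223022461) 124.97576180134057
bar 378 ((-49.984375, 2.1453704833984375), (29.694835662841797, 124.42623901367188), 0.3580287992954254) 126.7993552838072
```

```bash
python3 -m creep '[[[-1,-1.5,20],0],[[0,0,15],0],[[0,0,8],0],[[0,0,5],0],[[0,0,0],0]]'; python3 -m creep '[[[0,0,2],0],[[0,0,1],0],[[0,0,0],0]]'; python3 -m creep '[[[0,0,1],0],[[0,0,0],0]]';python3 -m creep '[[[0,0,1],0],[[0,0,0],0]]'
```

```text
clock: 7.32
eef_pos: [0.5339, -0.0638, 0.0962]
tcp_rot: [[-0.968, 0.25, -0.001], [0.25, 0.968, 0.0], [0.001, 0.0, -1.0]]
force: [-0.7, 0.7, -2.1]
finger_gap: 0.0157
grasp_force: 59.5
clock: 7.7
eef_pos: [0.5341, -0.0639, 0.0938]
tcp_rot: [[-0.968, 0.25, 0.0], [0.25, 0.968, -0.0], [-0.0, -0.0, -1.0]]
force: [-0.4, 0.0, -1.5]
finger_gap: 0.0162
grasp_force: 59.5
clock: 7.95
eef_pos: [0.534, -0.0639, 0.0926]
tcp_rot: [[-0.968, 0.25, -0.0], [0.25, 0.968, 0.0], [0.0, -0.0, -1.0]]
force: [0.4, 0.3, -1.8]
finger_gap: 0.0157
grasp_force: 59.5
clock: 8.2
eef_pos: [0.5339, -0.0638, 0.0915]
tcp_rot: [[-0.968, 0.25, -0.0], [0.25, 0.968, 0.0], [0.0, -0.0, -1.0]]
force: [-1.4, -0.1, -1.5]
finger_gap: 0.0156
grasp_force: 59.5
```

```bash
for i in 1; do python3 -m creep '[[[0,0,1],0],[[0,0,0],0]]'|grep -E "eef|force: \["; python3 -m creep '[[[0,0,0.7],0],[[0,0,0],0]]'|grep -E "eef|force: \["; python3 -m creep '[[[0,0,0.5],0],[[0,0,0],0]]'|grep -E "eef|force: \[";python3 -m creep '[[[0,0,0.5],0],[[0,0,0],0]]'|grep -E "eef|force: \["; done
```

```text
eef_pos: [0.5339, -0.0638, 0.0905]
force: [-0.5, -0.4, -1.8]
eef_pos: [0.534, -0.0639, 0.0898]
force: [0.5, 0.5, -1.3]
eef_pos: [0.534, -0.0639, 0.0894]
force: [0.5, 0.1, -0.4]
eef_pos: [0.5342, -0.0639, 0.0891]
force: [0.4, 1.0, -0.6]
```

```bash
python3 -m creep '[[[0,0,0.5],0],[[0,0,0],0]]'|grep -E "eef|force: \["; python3 -m creep '[[[0,0,0.5],0],[[0,0,0],0]]'|grep -E "eef|force: \["
```

```text
eef_pos: [0.5343, -0.0639, 0.0889]
force: [-0.8, 0.0, 1.6]
eef_pos: [0.5345, -0.064, 0.0888]
force: [-1.1, 0.5, 5.1]
```

```bash
python3 -m creep '[[[0,3,-0.5],0],[[0,5,-0.1],0],[[0,6,-0.13],0],[[0,6,-0.13],0]]'; python3 -m creep '[[[0,7,-0.15],0],[[0,7,-0.15],0]]'
```

```text
clock: 10.2
eef_pos: [0.5395, -0.0447, 0.0892]
tcp_rot: [[-0.968, 0.25, 0.001], [0.25, 0.968, -0.002], [-0.001, -0.001, -1.0]]
force: [-2.0, -6.2, 4.4]
finger_gap: 0.0161
grasp_force: 60.3
clock: 10.45
eef_pos: [0.5429, -0.0312, 0.0895]
tcp_rot: [[-0.968, 0.25, 0.0], [0.25, 0.968, -0.002], [-0.001, -0.002, -1.0]]
force: [-1.1, -4.6, 5.2]
finger_gap: 0.0159
grasp_force: 60.3
```

```bash
python3 -m creep '[[[0,7,-0.4],0],[[0,7,-0.22],0],[[0,7,-0.16],0]]'|grep -E "eef|force: \["; python3 -m creep '[[[0,7,-0.16],0],[[0,7,-0.16],0],[[0,7,-0.16],0]]'|grep -E "eef|force: \["
```

```text
eef_pos: [0.548, -0.0104, 0.09]
force: [-1.4, -5.2, 5.6]
eef_pos: [0.5531, 0.0098, 0.0905]
force: [-0.8, -6.3, 5.2]
```

```bash
python3 -m creep '[[[0,7,-0.35],0],[[0,7,-0.25],0],[[0,7,-0.18],0]]'|grep -E "eef|force: \["; python3 -m creep '[[[0,7,-0.17],0],[[0,7,-0.17],0],[[0,7,-0.17],0],[[0,3,-0.07],0]]'|grep -E "eef|force: \["
```

```text
eef_pos: [0.5582, 0.0305, 0.0909]
force: [-1.2, -4.7, 3.8]
eef_pos: [0.5643, 0.0541, 0.0915]
force: [-1.2, -3.7, 3.0]
```

```bash
python3 -m creep '[[[0,-2,-1],0],[[0,0,-15],0],[[0,0,-25],0],[[0,0,-10],0],[[0,0,0],0]]'|grep -E "eef|force: \["; python3 -m creep '[[[0,-39,0],0],[[0,-39,0],0],[[0,-39,0],0],[[0,-39,0],0],[[0,0,0],0]]'|grep -E "eef|force: \["; python3 -m creep '[[[0,0,0],0]]'|grep -E "eef"; python3 chk.py k2;  python3 -c "
import cv2,numpy as np
a=cv2.imread('pics/k2scene.png')[90:240,190:340];b=cv2.imread('pics/k2side.png')[100:250,190:340]
cv2.imwrite('pics/k2.png',np.hstack([cv2.resize(a,(400,400),interpolation=2),cv2.resize(b,(400,400),interpolation=2)]))"
```

```text
eef_pos: [0.5644, 0.0515, 0.1437]
force: [-0.6, -1.0, -1.8]
eef_pos: [0.5236, -0.1013, 0.1414]
force: [0.7, 0.5, -1.2]
eef_pos: [0.5243, -0.0992, 0.1418]
scene rim x,y pct [  3.56496801 138.1017209 ] [-62.96464803  55.47904743]
side rim x,y pct [  3.7403076 138.6764967] [-58.26724951  59.36278213]
tool in tray mm -88.95253910402545 0.01513434392574024 0.14210804153673506 yaw err deg 0.07527624002913906 [ 0.33105949  0.56758944 -0.84318821] [-0.04696808 -0.03732562  0.01102548]
```

View pics/k2.png

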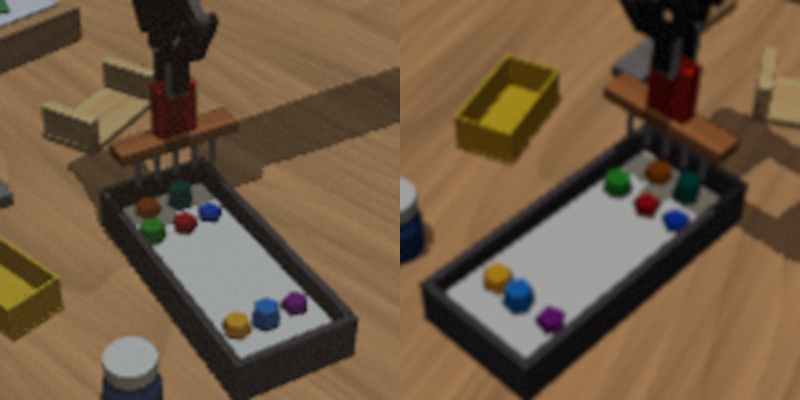

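Row 1 (yellow, light blue, purple) now sits spread in the far third, and rows 2 and 3 have not moved. The rake hangs over the -90 mm gap, so I lower it there.

```bash
python3 -m creep '[[[0,-1,20],0],[[0,0,15],0],[[0,0,8],0],[[0,0,5],0],[[0,0,0],0]]'|grep -E "eef|force: \["; python3 -m creep '[[[0,0,1.5],0],[[0,0,0],0]]'|grep -E "eef|force: \["; python3 -m creep '[[[0,0,1.5],0],[[0,0,0],0]]'|grep -E "eef|force: \["; python3 -m creep '[[[0,0,1],0],[[0,0,0],0]]'|grep -E "eef|force: \["; python3 -m creep '[[[0,0,0.8],0],[[0,0,0],0]]'|grep -E "eef|force: \["
```

```text
eef_pos: [0.5244, -0.1006, 0.0944]
force: [0.6, -1.0, -1.6]
eef_pos: [0.5248, -0.1008, 0.0936]
force: [0.1, 0.2, -1.8]
eef_pos: [0.5245, -0.1007, 0.0916]
force: [-0.7, 0.2, -1.5]
eef_pos: [0.5244, -0.1007, 0.0905]
force: [-0.4, -0.6, -2.3]
eef_pos: [0.5245, -0.1006, 0.0898]
force: [0.2, -1.2, -1.5]
```

```bash
python3 -m creep '[[[0,0,0.8],0],[[0,0,0],0]]'|grep -E "eef|force: \["; python3 -m creep '[[[0,0,0.6],0],[[0,0,0],0]]'|grep -E "eef|force: \[";  python3 -m creep '[[[0,0,0.5],0],[[0,0,0],0]]'|grep -E "eef|force: \["
```

```text
eef_pos: [0.5245, -0.1006, 0.089]
force: [-0.3, -0.2, -1.4]
eef_pos: [0.5245, -0.1007, 0.0884]
force: [0.0, 0.1, -1.0]
eef_pos: [0.5246, -0.1007, 0.0882]
force: [-0.2, 0.6, -0.5]
```

```bash
python3 -m creep '[[[0,0,0.5],0],[[0,3,-0.1],0],[[0,5,-0.12],0],[[0,7,-0.16],0]]'|grep -E "eef|force: \["; python3 -m creep '[[[0,7,-0.16],0],[[0,7,-0.16],0]]'|grep -E "eef|force: \["
```

```text
eef_pos: [0.5287, -0.0863, 0.0883]
force: [-0.5, -2.6, 1.6]
eef_pos: [0.5322, -0.0724, 0.0886]
force: [-0.8, -4.6, 3.6]
```

```bash
python3 -m creep '[[[0,7,-0.2],0],[[0,7,-0.17],0],[[0,7,-0.17],0]]'|grep -E "eef|force: \["; python3 -m creep '[[[0,7,-0.17],0],[[0,7,-0.17],0],[[0,5,-0.12],0]]'|grep -E "eef|force: \["; python3 -m creep '[[[0,-2,-1],0],[[0,0,-15],0],[[0,0,-25],0],[[0,0,-15],0],[[0,0,0],0]]'|grep -E "eef|force: \["; python3 chk.py k3;  python3 -c "
import cv2,numpy as np
a=cv2.imread('pics/k3scene.png')[90:240,190:340];b=cv2.imread('pics/k3side.png')[100:250,190:340]
cv2.imwrite('pics/k3.png',np.hstack([cv2.resize(a,(400,400),interpolation=2),cv2.resize(b,(400,400),interpolation=2)]))"
```

```text
eef_pos: [0.5373, -0.0521, 0.0891]
force: [-1.8, -5.2, 3.8]
eef_pos: [0.542, -0.0335, 0.0895]
force: [-1.7, -4.5, 6.1]
eef_pos: [0.5421, -0.0356, 0.1467]
force: [-0.3, -0.0, -1.3]
scene rim x,y pct [  2.5337054  137.96443133] [-62.78840275  55.78016725]
side rim x,y pct [  1.26624411 138.85596445] [-57.95391588  59.3918207 ]
tool in tray mm -23.68365282332019 0.23537595252885252 0.14447548676490146 yaw err deg 0.013492354300220059 [ 0.87823706  0.31086071 -2.2855796 ] [ 0.00693579 -0.00040354  0.0128655 ]
```

View pics/k3.png

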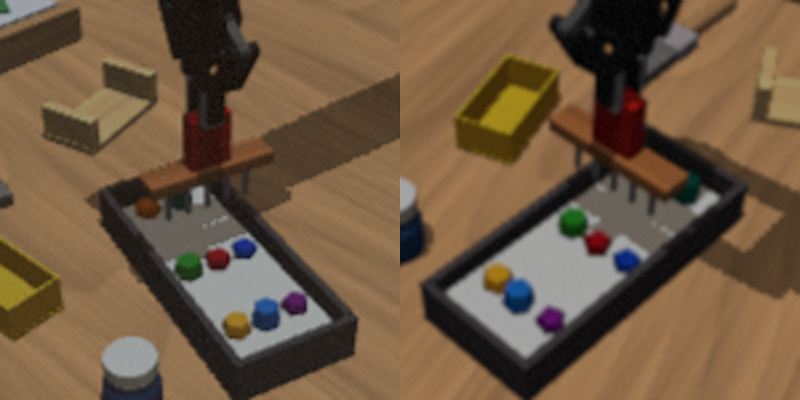

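Row 2 (green, dark red, blue) is now across the middle third, and orange and teal stay in the first. I check the numbers and carry the rake back to the rest.

```bash
cat > ch.py <<'E'
from h import *
import pickle,sys
def chunks(c):
    T=np.load("tray.npz"); w=cloud(c); h=cv2.cvtColor(c["image"],cv2.COLOR_RGB2HSV)
    x=(w[...,:2]-T["C"])@T["ax"]*1000; y=(w[...,:2]-T["C"])@T["ay"]*1000
    m=(h[...,1]>120)&(h[...,2]>50)&(abs(x)<128)&(abs(y)<50)&(w[...,2]<.055)
    n,l,st,_=cv2.connectedComponentsWithStats(cv2.erode(m.astype(np.uint8),np.ones((2,2))))
    for i in range(1,n):
        if st[i,4]>15: q=l==i; print(st[i,4],np.round(np.median(x[q])),np.round(np.median(y[q])),"z",np.round(1000*np.nanmax(w[q][:,2])),c["image"][q].mean(0).astype(int))
if __name__=="__main__": chunks(pickle.load(open("chk.pkl","rb"))[1])
E
python3 ch.py
python3 -m creep '[[[0,0,0],-0.18],[[0,0,0],-0.18],[[0,0,0],-0.18],[[24,-35,0],0],[[24,-35,0],0]]'|grep -E "eef"; python3 -m creep '[[[24,-35,0],0],[[24,-35,0],0],[[24,-35,0],0],[[24,-35,0],0],[[24,-34,0],0]]'|grep eef; python3 -m creep '[[[0,0,0],0],[[0,0,0],0]]'
```

```text
36 -0.0 -25.0 z 41.0 [23 84 21]
41 0.0 5.0 z 36.0 [95  9 14]
37 -2.0 35.0 z 34.0 [ 11  37 108]
56 88.0 -25.0 z 41.0 [134  97  20]
77 91.0 4.0 z 47.0 [ 14  58 107]
37 87.0 37.0 z 38.0 [69 14 75]
eef_pos: [0.514, -0.1167, 0.1436]
eef_pos: [0.4481, -0.318, 0.1436]
clock: 19.65
eef_pos: [0.4488, -0.3166, 0.1439]
tcp_rot: [[-0.959, -0.283, -0.001], [-0.283, 0.959, 0.002], [0.001, 0.002, -1.0]]
force: [0.0, 0.4, -1.8]
finger_gap: 0.0158
grasp_force: 59.7
```

```bash
python3 -m creep '[[[0,-0.6,20],0],[[0,0,20],0],[[0,0,15],0],[[0,0,8],0],[[0,0,0],0]]'|grep -E "eef|force: \["; python3 -m creep '[[[0,0,2],0],[[0,0,0],0]]'|grep -E "eef|force: \["; python3 -m creep '[[[0,0,1],0],[[0,0,0],0]]'|grep -E "eef|force: \["; python3 -m creep '[[[0,0,0.7],0],[[0,0,0],0]]'|grep -E "eef|force: \["
```

```text
eef_pos: [0.4491, -0.3175, 0.0812]
force: [-0.3, -0.3, -1.6]
eef_pos: [0.4498, -0.3183, 0.0808]
force: [-0.5, 0.5, -1.3]
eef_pos: [0.4495, -0.318, 0.0793]
force: [0.3, 0.7, -2.1]
eef_pos: [0.4494, -0.3179, 0.0784]
force: [0.0, 0.2, -0.7]
```

```bash
python3 -m creep '[[[0,0,1],0],[[0,0,0],0]]'|grep -E "eef|force: \["; python3 -m creep '[[[0,0,0.7],0],[[0,0,0],0]]'|grep -E "eef|force: \["; python3 -m creep '[[[0,0,0.5],0],[[0,0,0],0]]'|grep -E "eef|force: \["
```

```text
eef_pos: [0.4494, -0.3179, 0.0773]
force: [-0.9, -0.5, -1.6]
eef_pos: [0.4494, -0.3179, 0.0767]
force: [0.2, -0.3, -1.3]
eef_pos: [0.4494, -0.3179, 0.0762]
force: [0.2, -0.1, -1.6]
```

```bash
python3 -m creep '[[[0,0,0.5],0],[[0,0,0],0]]'|grep -E "eef|force: \["; python3 -m creep '[[[0,0,0.5],0],[[0,0,0],0]]'|grep -E "eef|force: \["
```

```text
eef_pos: [0.4495, -0.318, 0.0759]
force: [-0.3, 0.1, -0.0]
eef_pos: [0.4496, -0.3181, 0.0759]
force: [-2.7, 0.5, 3.3]
```

```bash
python3 -m creep '[[[0,0,-0.3],0],[[0,0,0],0],[[0,0,0],0],[[0,0,0],0],[[0,0,0],0]]' -1; python3 -m creep '[[[0,0,-30],0],[[0,0,-50],0],[[0,0,-50],0],[[0,0,-50],0],[[0,0,0],0]]'; python3 -m creep '[[[0,0,-20],0],[[0,0,0],0],[[0,0,0],0]]'|grep eef; python3 r.py w4; python3 -c "
from ch import *
c=cap('side');save('f',c);chunks(c)"
```

```text
clock: 22.9
eef_pos: [0.4495, -0.3179, 0.0756]
tcp_rot: [[-0.959, -0.283, -0.0], [-0.283, 0.959, -0.0], [0.0, -0.0, -1.0]]
force: [-0.8, 1.0, 0.3]
finger_gap: 0.085
grasp_force: 0.0
clock: 23.52
eef_pos: [0.4515, -0.3198, 0.2619]
tcp_rot: [[-0.959, -0.283, 0.008], [-0.283, 0.959, -0.007], [-0.005, -0.009, -1.0]]
force: [0.5, 0.1, -0.4]
finger_gap: 0.0853
grasp_force: 0.0
eef_pos: [0.4492, -0.3177, 0.2745]
159 [0.10651497 0.10752026 0.1088621 ]
grip top (152, np.float64(107.5), array([ 434.8, -321.8]), array([10.9, 16. ]), 17.0)
bar top (1771, np.float64(56.5), array([ 447.6, -317.8]), array([123.9,  27.6]), 17.0)
all (5703, np.float64(43.1), array([ 443.7, -317. ]), array([132.7,  70. ]), 15.8)
[ 0.44908283 -0.31760326  0.27420746] tool y ang 106.45350670492223 [ 0.54784439 -0.20809062  0.08083414]
44 -106.0 -16.0 z 35.0 [130  65  12]
21 -104.0 19.0 z 45.0 [ 5 75 63]
33 -1.0 -25.0 z 41.0 [21 81 19]
35 0.0 6.0 z 36.0 [87  8 12]
37 -3.0 35.0 z 34.0 [  9  34 102]
54 88.0 -25.0 z 41.0 [128  92  19]
76 91.0 3.0 z 47.0 [ 13  55 101]
35 86.0 36.0 z 37.0 [69 13 75]
```

View pics/w4.png

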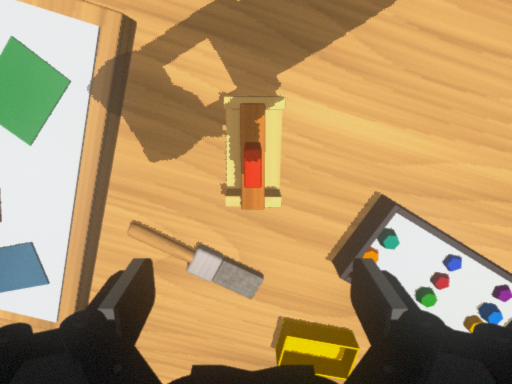

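View pics/f.png

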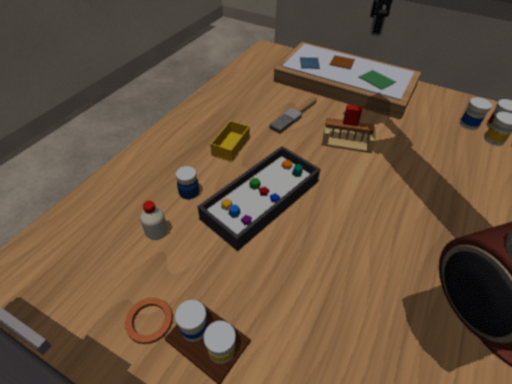

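The rake is back across both cheeks of its rest, near (253,155) in the wrist view. The chunks lie single in all three thirds, with some in each half, and nothing else has moved.

```bash
python3 -c "
from rig import robot
print(robot.finish_job())"
```

```text
the job is handed in; nothing more can be done
None
```

The glass chunks are raked into a single layer with at least one in each half of every third, the rake is back on its rest, and the job is handed in; the hand-in gave no verdict.

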